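# Set out the condiments on the serving board

## Task

Set out the condiments on the wooden board: stand the yellow-lidded jar in the very middle of the board, and one of the four others in the middle of each quarter of the board. The pepper mill goes behind the jar on the left, the salt shaker to the right of the mill, the tin in front of the mill, and the spice jar to the right of the tin, in front of the shaker (left, right and front as the robot sees the board, in line with its edges). Everything stands upright and free on the board; leave the drinks can where it is.

Things in the scene. Friction and masses are not known exactly. Their poses are not given: they have to be found in the camera images.
- board: Rectangular wooden chopping board lying flat, fixed to the worktop, 22 mm thick, 250 mm deep by 360 mm wide. Origin at the centre of its underside (so its top is at z = 0.022); its x axis runs along the 250 mm side away from the robot (to the back), its y axis along the 360 mm side to the left. It may lie turned by up to 0.3 rad. The middles of its quarters lie at x = +-62.5 mm, y = +-90 mm in its frame.
- yellow_lid_jar: Squat round glass jar with a wide yellow screw lid, 87 mm tall; body 60 mm and lid 64 mm in diameter. Its origin is the centre of its underside, z up. It starts upright on the worktop.
- pepper_mill: Tall turned brown wooden pepper mill with a waist and a small metal knob on top, 170 mm tall, 58 mm in diameter at its foot; its round head, from 123 to 159 mm up, is 48 mm in diameter and fixed to the body. Its origin is the centre of its underside, z up. It starts upright on the worktop.
- salt_shaker: Small glass salt shaker with a grey domed cap, 90 mm tall; its body is 44 mm in diameter at the widest, its cap (from about 70 mm up) 34 mm. Its origin is the centre of its underside, z up. It starts upright on the worktop.
- tin: Short food tin with a ring-pull top, a plain cylinder 72 mm tall and 57 mm in diameter. Its origin is the centre of its underside, z up. It starts upright on the worktop.
- spice_jar: Slender round spice jar with a broad black cap, 105 mm tall, 45 mm in diameter (the cap from 84 mm up). Its origin is the centre of its underside, z up. It starts upright on the worktop.
- drinks_can: Orange drinks can, 115 mm tall, 66 mm in diameter, standing next to the other things: a bystander, to be left where it is. Its origin is the centre of its underside, z up. It starts upright on the worktop.

How it is judged:
At the end, for the whole second after the job is handed in: Along and across the board, each centre is within 15 mm of its place: jar in the middle, mill, shaker, tin and spice jar at the middles of the back left, back right, front left, front right quarters. All on the board, upright to 0.15 rad, at rest; the can upright and within 30 mm of its start (x of yellow_lid_jar in the frame of board between -0.015 and 0.015 m and y of yellow_lid_jar in the frame of board between -0.015 and 0.015 m and height (world z) of yellow_lid_jar between 0.016 and 0.028 m and angle between each of yellow_lid_jar, pepper_mill, salt_shaker, tin, spice_jar, drinks_can's own z axis and vertical below 0.15 rad and linear speed of each of yellow_lid_jar, pepper_mill, salt_shaker, tin, spice_jar below 0.02 m/s and x of pepper_mill in the frame of board between 0.0475 and 0.0775 m and y of pepper_mill in the frame of board between 0.075 and 0.105 m and height (world z) of pepper_mill between 0.016 and 0.028 m and x of salt_shaker in the frame of board between 0.0475 and 0.0775 m and y of salt_shaker in the frame of board between -0.105 and -0.075 m and height (world z) of salt_shaker between 0.016 and 0.028 m and x of tin in the frame of board between -0.0775 and -0.0475 m and y of tin in the frame of board between 0.075 and 0.105 m and height (world z) of tin between 0.016 and 0.028 m and x of spice_jar in the frame of board between -0.0775 and -0.0475 m and y of spice_jar in the frame of board between -0.105 and -0.075 m and height (world z) of spice_jar between 0.016 and 0.028 m and distance of drinks_can from where it was at the start of the episode below 0.03 m); the robot touches nothing.
It fails at once if the drinks can is pushed away or knocked over (distance of drinks_can from where it was at the start of the episode above 0.03 m or angle between drinks_can's own z axis and vertical above 0.5 rad).
It also fails if it takes over 141 s, if anything falls off the work surface, if the arm or the gripper's body presses on something with over 40 N, if the wrist force passes 120 N, or if a joint passes its speed limit or range.

## Robot

A 6-joint arm with a two-finger parallel gripper is mounted at the origin on a cart in front of the work surface, level with it; the furniture and walls round the work are solid. World frame = base frame: x ahead of the robot, y to its left, z up, the work surface at z = 0. Lengths are in m, angles in rad, forces in N, time in s.
With the tool pointing down it reaches from about 0.35 to 0.85 m from the base axis. Payload 8.1 kg.
Tool frame: the origin (TCP) lies at the very end of the fingers, on their centre line; the grasp point (between the pads) lies grip_depth behind it (grip_depth is the distance from the TCP to the grasp point, in m); z points along the fingers, y is the line along which they close (so a half turn about z gives the same grasp; the last joint's range is limited). The gripper opens to 85 mm and grips with 20 to 120 N. Pads are 22 mm wide; open, the fingers measure 114 mm over their backs; the gripper's body (76 mm by 85 mm) begins 54 mm behind the grasp point. The pads swing forward as they close: fully open they stand 13 mm farther back than shut.
Start: joints at [1.111, 0.13, 1.488, -0, 1.523, -0.085], TCP at [0.22, 0.558, 0.2] pointing down, gripper open.
Joint ranges: [-2.96, 2.96], [-0.89, 2.26], [0.02, 2.5], [-1.34, 4.48], [0, 2.73], [-2.66, 2.66]. Speed limits (rad/s): [2.39, 2.39, 2.79, 3.14, 3.14, 3.14].

## Interface

Orientations are given as a unit quaternion [w, x, y, z].
In Python, from plant import * gives the robot as it stands.
- The arm moves only by the tool apply_moves, never from a script. Its argument "steps" is a list of rows, each a list of 5 numbers: the shift along the tool's x, y, z in cm, then the turn about the tool's z in rad, then the opening, from 0 (shut) to 1 (fully open). A call has 1 to 12 rows; each row shifts and turns the commanded pose from where the row before left it, along the tool's axes as they then stand; what a row does not reach is not made up. A row lasts 1/12 s, in which the tool goes at most 41.7 mm and 7.16 degrees, less where a joint would pass 70% of its speed; a pose out of reach is approached as far as the arm can. A call with a gripper value outside its range is refused whole. The fingers move at their own pace and stop on an object; "force" is the grip in N (left out, the last holds). Time passes only in rows, so rows that do not move let the fingers close. It gives the time, the measured TCP pose, the force, the opening and the grip force at its end, in the units of the state.
- read_state(): the state, without advancing time (a new reading comes with each control period).
- read_camera(name): name is "side" or "top" or "wrist"; returns (picture, depth): 400x640x3 uint8, red, green, blue; 400x640 float32, m along the optical axis (not along the pixel's ray), 0 where there is no reading.
- camera_info(name): a dict with "fx", "fy", "cx", "cy" (pixels), "xyz" and "orientation" of the camera in the world. Camera axes: x right, y down, z forward; pixel columns grow to the right and rows downward; lengths in m; the calibration is good to about 2 mm. The wrist camera is an equidistant fisheye: a pixel r from the principal point sees the ray r / f radians off the axis. A picture is of the moment at which its call begins: read the wrist's pose just before it. camera_info takes no time and is no camera call; for the wrist camera it gives the pose at the moment of the call.
- hand_in(): hands the job in; it is judged then, once.
Trained networks look in the newest picture that a camera, given by its name, has taken for a name from the list of things; names that differ only in an ending like _2 or _b are one class to them, and where a whole thing is asked for, a point or a joint stands for the part that bears it (a point fixed in the world has none). Each returns a list of dicts, best first, with "score" (0 to 1); they miss things now and then, are a little off and sometimes report something else, mostly with a low value. They report only what shows in the picture. A call takes as long as a camera call.
- search_frame(camera, name): "pixel" ([column, row] in pixels, amid what is visible of it).
- spot_point(camera, name): "pixel" ([column, row] in pixels: a listed point, or the origin of a listed thing).
The state is a dict: "clock": time; "qpos": joint angles; "qvel": joint speeds; "joint_torque": joint torques, N m; "tool_pos": TCP position; "orientation": TCP orientation; "ft_force": force on the tool from outside, world axes, zero at the start; "moment": the same for the moment, N m; "grip_width": finger opening in m; "grasp_force": force on a finger pad.
Only numpy, scipy, OpenCV 4.12 (cv2) and the standard library are available. Lean on these libraries where they do the work, as an engineer would, in place of code of your own. Each camera call takes 0.05 s, during which the arm holds its last target. There are 200 camera calls.

## Working session

There is one attempt and no reset: what is moved stays moved. The work goes in short steps, Python scripts to look and compute and a tool call to move; the robot and the scene stay as the last step left them, time stands still between calls to the robot, and variables do not carry over. Pictures are saved under pics/ and viewed, at most 14 in all, crops included, and the job is handed in when it is done.

Besides the shell and the picture viewer there is one more tool, called after "Request:" as name(argument=value, ...) on one line, values as JSON. apply_moves: Moves the arm, as the interface text tells. Its arguments: {"type":"object","properties":{"steps":{"type":"array","items":{"type":"array","items":{"type":"number"}}},"force":{"type":"number"}},"required":["steps"]}

```bash
mkdir -p pics; ls
python3 - <<'E'
from plant import *
import cv2
s=read_state(); print({k:s[k] for k in('clock','tool_pos','orientation','grip_width','qpos')})
try: print(grip_depth)
except Exception as e: print(e)
for c in('top','side'):
    p,d=read_camera(c); cv2.imwrite(f'pics/{c}0.png',p[:,:,::-1]); print(c,camera_info(c))
    for n in('board','yellow_lid_jar','pepper_mill','salt_shaker','tin','spice_jar','drinks_can'):
        r=search_frame(c,n); print(n,[(x['pixel'],round(x['score'],2)) for x in r[:2]])
E
```

```text
pics
{'clock': 0.0, 'tool_pos': array([0.21936941, 0.55779263, 0.19914188]), 'orientation': array([-2.50520352e-04,  1.86316807e-01,  9.82489273e-01, -9.01370638e-04]), 'grip_width': 0.08548649185552287, 'qpos': array([ 1.11057153e+00,  1.31149170e-01,  1.48929710e+00, -3.22585478e-06,
        1.52301746e+00, -8.54005367e-02])}
0.0187
top {'fx': 411.9080301998354, 'fy': 411.9080301998354, 'cx': 313.540195486186, 'cy': 195.55520112899183, 'xyz': array([0.27925731, 0.15567656, 1.03797113]), 'orientation': array([-0.06659237,  0.71218071, -0.69549821,  0.06816398])}
board [([445.6, 176.7], 0.72)]
yellow_lid_jar [([317.2, 191.0], 0.83)]
pepper_mill [([207.2, 190.8], 0.7)]
salt_shaker [([234.6, 223.8], 0.76)]
tin [([289.9, 224.6], 0.74)]
spice_jar [([269.1, 190.2], 0.62)]
drinks_can [([185.6, 216.3], 0.93)]
side {'fx': 513.0039728614557, 'fy': 513.0039728614557, 'cx': 314.366624913982, 'cy': 205.13025085154382, 'xyz': array([0.17053009, 1.34579846, 0.51111674]), 'orientation': array([ 0.06411692, -0.11223996,  0.8180952 , -0.56036724])}
board [([325.7, 174.4], 0.63)]
yellow_lid_jar [([317.9, 200.7], 0.85), ([304.9, 250.9], 0.46)]
pepper_mill [([280.5, 229.1], 0.93)]
salt_shaker [([326.5, 236.6], 0.83)]
tin [([340.3, 215.2], 0.83)]
spice_jar [([302.0, 207.5], 0.6)]
drinks_can [([306.2, 250.3], 0.57)]
```

View pics/top0.png

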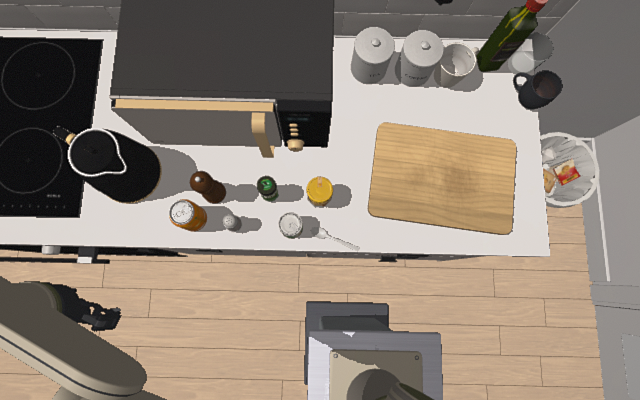

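View pics/side0.png

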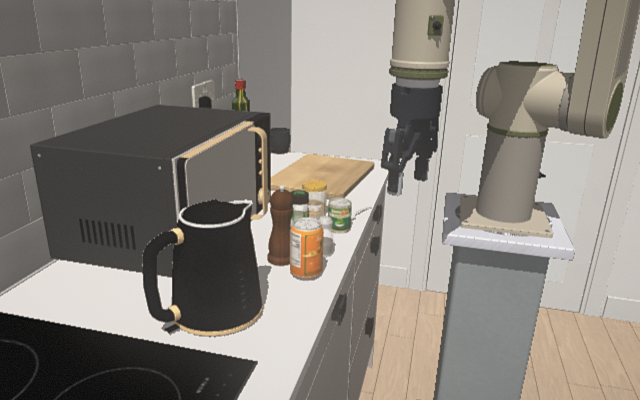

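The top view shows, left to right: can (186,215), mill (203,185), shaker (231,222), spice jar (267,187), tin (290,225), yellow jar (319,191), board centred near (443,178). Microwave and kettle stand behind and left. Now I turn these into positions.

```bash
cat > h.py <<'E'
from plant import *
import numpy as np, cv2
from scipy.spatial.transform import Rotation as R
def rot(q): return R.from_quat([q[1],q[2],q[3],q[0]])
H=dict(yellow_lid_jar=.087,pepper_mill=.170,salt_shaker=.090,tin=.072,spice_jar=.105,drinks_can=.115)
def cloud(c):
    p,d=read_camera(c); i=camera_info(c); v,u=np.mgrid[:400,:640]
    P=np.stack([(u-i['cx'])/i['fx']*d,(v-i['cy'])/i['fy']*d,d],-1)
    W=rot(i['orientation']).apply(P.reshape(-1,3)).reshape(400,640,3)+i['xyz']
    W[d<=0]=np.nan
    return p,W
E
python3 - <<'E'
from h import *
p,W=cloud('top')
px=dict(yellow_lid_jar=(319,191),pepper_mill=(203,185),salt_shaker=(231,222),tin=(290,225),spice_jar=(267,187),drinks_can=(186,215))
for n,(u,v) in px.items():
    w=W[v-16:v+17,u-16:u+17].reshape(-1,3); w=w[np.isfinite(w[:,2])]
    top=np.percentile(w[:,2],99.5)
    m=(w[:,2]>H[n]*.8)&(np.linalg.norm(w[:,:2]-W[v,u,:2],axis=1)<.045); q=w[m]
    print(n,'seed',W[v,u].round(3),'zmax',w[m][:,2].max().round(3),'n',m.sum(),'mean',q.mean(0).round(4),'ctr',((q.min(0)+q.max(0))/2).round(4),'ext',np.ptp(q,axis=0).round(3))
m=(W[...,2]>.012)&(W[...,2]<.032)&(W[...,1]<0.03)&(W[...,1]>-.4)
m=cv2.morphologyEx(m.astype(np.uint8),cv2.MORPH_OPEN,np.ones((5,5)))
n,l,st,c=cv2.connectedComponentsWithStats(m); k=1+st[1:,4].argmax(); w=W[l==k]
print('board z',np.median(w[:,2]),cv2.minAreaRect((w[:,:2]*1000).astype(np.float32)))
g=W[::25,::40]; 
print('worktop z',np.nanmedian(W[200:215,330:360,2]))
# obstacle heights
for (u,v) in((230,30),(190,110),(270,130),(295,143),(115,165),(375,40),(420,40),(455,55),(310,130)): print((u,v),W[v,u].round(3))
E
```

```text
yellow_lid_jar seed [0.474 0.143 0.09 ] zmax 0.092 n 566 mean [0.478  0.1425 0.0875] ctr [0.479  0.143  0.0846] ext [0.063 0.062 0.016]
pepper_mill seed [0.468 0.399 0.153] zmax 0.174 n 390 mean [0.4764 0.4045 0.1533] ctr [0.4783 0.4071 0.1552] ext [0.046 0.049 0.037]
salt_shaker seed [0.396 0.345 0.09 ] zmax 0.093 n 170 mean [0.3994 0.3489 0.0854] ctr [0.4001 0.3501 0.0838] ext [0.031 0.033 0.019]
tin seed [0.394 0.21  0.07 ] zmax 0.077 n 462 mean [0.3973 0.21   0.07  ] ctr [0.3971 0.2097 0.0672] ext [0.056 0.057 0.019]
spice_jar seed [0.478 0.264 0.101] zmax 0.11 n 320 mean [0.4809 0.2663 0.104 ] ctr [0.4821 0.266  0.0974] ext [0.043 0.043 0.025]
drinks_can seed [0.406 0.443 0.112] zmax 0.119 n 663 mean [0.4112 0.4503 0.1101] ctr [0.4127 0.4515 0.1058] ext [0.065 0.06  0.027]
board z 0.02145010329258623 ((533.1564331054688, -172.51617431640625), (361.580078125, 250.92617797851562), 83.08406066894531)
worktop z 0.0009159241920235761
(230, 30) [0.777 0.338 0.259]
(190, 110) [0.601 0.409 0.253]
(270, 130) [0.601 0.258 0.145]
(295, 143) [0.593 0.204 0.081]
(115, 165) [0.544 0.664 0.018]
(375, 40) [0.839 0.017 0.135]
(420, 40) [ 0.851 -0.096  0.12 ]
(455, 55) [ 0.855 -0.207  0.048]
(310, 130) [0.603 0.167 0.148]
```

Request:
apply_moves(steps=[[0,0,0,-0.094,1],[0,0,0,-0.094,1],[0,0,0,-0.094,1],[0,0,0,-0.094,1],[-2,-3.2,0,0,1],[-2,-3.2,0,0,1],[-2,-3.2,0,0,1],[-2,-3.2,0,0,1],[-2,-3.2,0,0,1],[-2,-3.2,0,0,1],[-2,-3.2,0,0,1],[-2,-3.2,0,0,1]], force=35)

```text
clock: 1.85
tool_pos: [0.3806, 0.301, 0.2004]
orientation: [0.0, -0.001, 1.0, 0.0]
ft_force: [0.6, -0.1, 0.5]
grip_width: 0.0855
grasp_force: 0.0
```

Request:
apply_moves(steps=[[-2,-3.2,0,0,1],[-2,-3.2,0,0,1],[-2,-3.2,0,0,1],[-2,-3.2,0,0,1],[-2,-3.2,0,0,1],[0,0,0,0,1],[0,0,0,0,1]])

```text
clock: 2.43
tool_pos: [0.4808, 0.141, 0.2001]
orientation: [-0.0, 0.001, 1.0, -0.0]
ft_force: [-0.4, 0.4, -1.0]
grip_width: 0.0858
grasp_force: 0.0
```

Request:
apply_moves(steps=[[0.2,0.2,3,0,1],[0,0,3,0,1],[0,0,3,0,1],[0,0,3,0,1],[0,0,3,0,1],[0,0,0,0,1],[0,0,0,0,0],[0,0,0,0,0],[0,0,0,0,0],[0,0,0,0,0],[0,0,0,0,0],[0,0,0,0,0]], force=35)

```text
clock: 3.43
tool_pos: [0.4882, 0.1406, 0.0626]
orientation: [0.01, -0.0, 1.0, -0.003]
ft_force: [-7.5, -30.2, 74.5]
grip_width: 0.0128
grasp_force: 33.9
```

Run:
```python
from h import *
p,d=read_camera('side'); cv2.imwrite('pics/s1.png',cv2.resize(p[120:300,200:480,::-1],None,fx=2.8,fy=2.8))
s=read_state();print(s['grip_width'],s['ft_force'],s['tool_pos'],s['grasp_force'],s['orientation'])
```

```text
0.004903615366474251 [ -6.54251893 -26.74270877  75.09110327] [0.48984449 0.14101336 0.06414681] 33.87409083545208 [ 1.14575431e-02 -3.43312238e-04  9.99930047e-01 -2.91695268e-03]
```

View pics/s1.png

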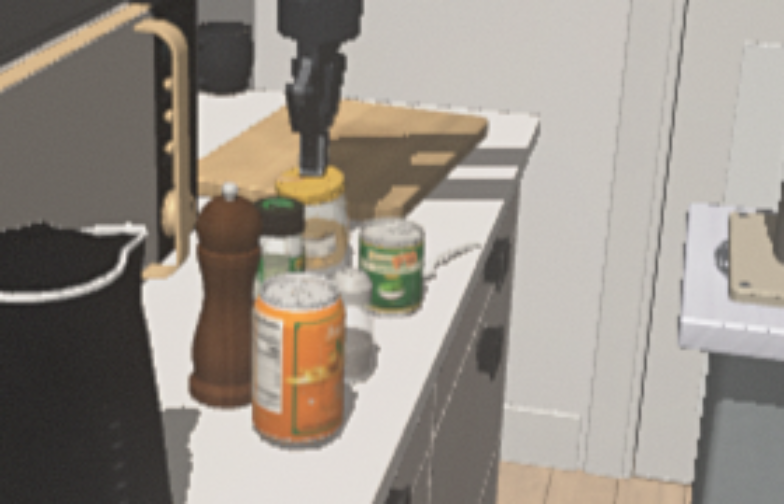

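The fingers appear shut over the jar's lid with 75 N of upward force, so the grasp failed. I'll lift off and look again.

Request:
apply_moves(steps=[[0,0,-1,0,0],[0,0,-2,0,0],[0,0,-3,0,0],[0,0,-3,0,0],[0,0,-3,0,1],[0,0,-2,0,1],[0,0,0,0,1],[0,0,0,0,1],[0,0,0,0,1]])

```text
clock: 4.23
tool_pos: [0.4785, 0.1448, 0.191]
orientation: [0.001, -0.001, 1.0, 0.0]
ft_force: [0.2, -0.2, -0.2]
grip_width: 0.0603
grasp_force: 0.0
```

Run:
```python
from h import *
s=read_state();print(s['clock'],s['grip_width'],s['ft_force'],s['tool_pos'],s['orientation'])
p,d=read_camera('wrist'); cv2.imwrite('pics/w1.png',p[:,:,::-1]); print(camera_info('wrist'))
p,d=read_camera('side'); cv2.imwrite('pics/s2.png',cv2.resize(p[120:300,200:480,::-1],None,fx=2.8,fy=2.8))
```

```text
4.2333 0.06031323907544602 [ 0.23582122 -0.18215786 -0.22482031] [0.47845104 0.14479877 0.19101952] [ 8.26913909e-04 -5.97957512e-04  9.99999464e-01  1.75538723e-04]
{'fx': 309.70691628693146, 'fy': 309.70691628693146, 'cx': 320.834540865424, 'cy': 195.76963489885784, 'xyz': array([0.40057963, 0.1451237 , 0.36273127]), 'orientation': array([0.10836217, 0.698381  , 0.69916343, 0.10813009])}
```

View pics/w1.png

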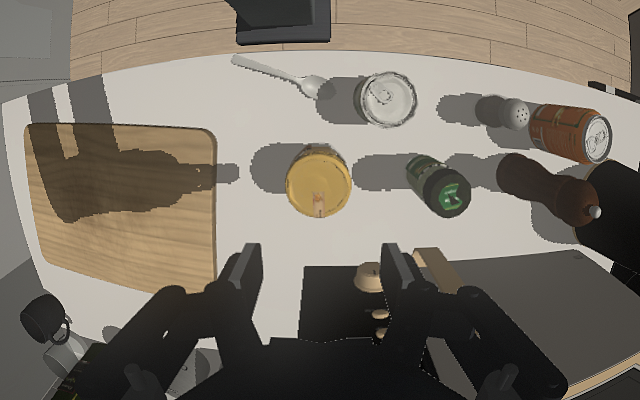

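View pics/s2.png

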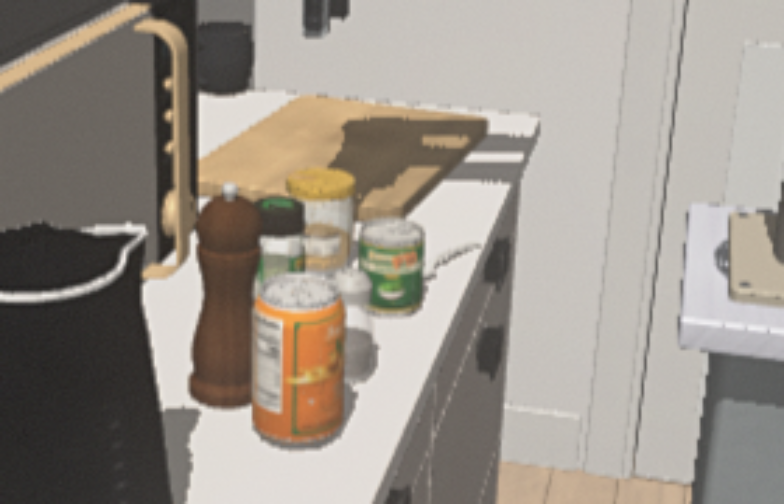

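Jar still stands upright at wrist pixel (319,182); fingers are centred at column ~321, at rows 250+. I'll measure the jar again and check the fingertips against the reported TCP.

```bash
cat >> h.py <<'E'
def wcloud():
    i=camera_info('wrist'); p,d=read_camera('wrist'); v,u=np.mgrid[:400,:640]
    x=(u-i['cx'])/i['fx']; y=(v-i['cy'])/i['fy']; th=np.hypot(x,y); k=np.tan(np.minimum(th,1.5))/np.maximum(th,1e-9)
    P=np.stack([x*k*d,y*k*d,d],-1)
    W=rot(i['orientation']).apply(P.reshape(-1,3)).reshape(400,640,3)+i['xyz']; W[d<=0]=np.nan
    return p,W
def near(W,xy,zlo,zhi,r=.05):
    w=W.reshape(-1,3); w=w[np.isfinite(w[:,2])]
    return w[(np.linalg.norm(w[:,:2]-xy,axis=1)<r)&(w[:,2]>zlo)&(w[:,2]<zhi)]
E
python3 - <<'E'
from h import *
for nm,f in(('top',lambda:cloud('top')),('wrist',wcloud)):
    p,W=f(); 
    for n,xy,z in(('jar',(.479,.143),.08),('tin',(.397,.21),.066),('spice',(.482,.266),.1)):
        q=near(W,xy,z,z+.018); 
        if len(q): print(nm,n,len(q),((q.min(0)+q.max(0))/2).round(4),np.ptp(q,axis=0).round(3))
    if nm=='wrist':
        for u,v in((250,250),(392,250),(245,285),(400,285),(225,300),(170,300)): print(u,v,W[v,u].round(4))
print(read_state()['tool_pos'],read_state()['grip_width'])
E
```

```text
top jar 521 [0.4757 0.143  0.0869] [0.056 0.062 0.013]
top tin 143 [0.3949 0.2258 0.0706] [0.049 0.025 0.009]
top spice 283 [0.4822 0.2667 0.106 ] [0.043 0.042 0.01 ]
wrist jar 3460 [0.4805 0.1421 0.0846] [0.064 0.062 0.009]
wrist tin 2658 [0.3985 0.2103 0.0693] [0.057 0.057 0.007]
wrist spice 1506 [0.484  0.2669 0.1031] [0.043 0.044 0.006]
250 250 [ 5.91e-01  5.02e-02 -3.00e-04]
392 250 [ 0.5913  0.2404 -0.0013]
245 285 [ 0.6491  0.0366 -0.0015]
400 285 [0.6072 0.2393 0.0597]
225 300 [0.4791 0.1045 0.2592]
170 300 [0.4715 0.0861 0.2726]
[0.47738008 0.14453023 0.18902334] 0.08512104719768888
```

Request:
apply_moves(steps=[[-0.2,-0.2,3,0,1],[0,0,3,0,1],[0,0,3,0,1],[0,0,2,0,1],[0,0,0,0,1],[0,0,0,0,1]], force=25)

```text
clock: 4.93
tool_pos: [0.4785, 0.1424, 0.0787]
orientation: [-0.002, -0.001, 1.0, -0.0]
ft_force: [0.1, 0.4, -0.3]
grip_width: 0.0854
grasp_force: 0.0
```

Request:
apply_moves(steps=[[0,0,1.5,0,1],[0,0,1.5,0,1],[0,0,0,0,1],[0,0,0,0,1]])

```text
clock: 5.27
tool_pos: [0.4806, 0.1428, 0.0514]
orientation: [0.0, -0.001, 1.0, 0.0]
ft_force: [0.6, -0.5, 0.5]
grip_width: 0.0855
grasp_force: 0.0
```

Request:
apply_moves(steps=[[0.1,0,1.5,0,1],[0,0,0,0,1],[0,0,0,0,0.75],[0,0,0,0,0.75],[0,0,0,0,0.7],[0,0,0,0,0.7]], force=25)

```text
clock: 5.77
tool_pos: [0.4804, 0.1428, 0.037]
orientation: [0.001, -0.001, 1.0, 0.0]
ft_force: [-1.7, -1.4, 6.8]
grip_width: 0.063
grasp_force: 27.5
```

Request:
apply_moves(steps=[[0,0,0,0,0.6],[0,0,0,0,0.6],[0,0,-1,0,0.6],[0,0,-1,0,0.6],[0,0,0,0,0.6]])

```text
clock: 6.18
tool_pos: [0.4808, 0.143, 0.0581]
orientation: [0.002, -0.001, 1.0, 0.0]
ft_force: [0.8, 0.3, -1.9]
grip_width: 0.0624
grasp_force: 28.8
```

Request:
apply_moves(steps=[[0,0,-2,0,0.6],[0,0,-2,0,0.6],[-0.6,-3.5,0,0,0.6],[-0.6,-3.5,0,0,0.6],[-0.6,-3.5,0,0,0.6],[-0.6,-3.5,0,0,0.6],[-0.6,-3.5,0,0,0.6],[-0.6,-3.5,0,0,0.6],[-0.6,-3.5,0,0,0.6],[-0.6,-3.5,0,0,0.6],[-0.6,-3.5,0,0,0.6],[0,0,0,0,0.6]])

```text
clock: 7.18
tool_pos: [0.5342, -0.1786, 0.0959]
orientation: [0.001, 0.001, 1.0, -0.002]
ft_force: [0.3, -0.5, -1.2]
grip_width: 0.0627
grasp_force: 29.1
```

Request:
apply_moves(steps=[[0,0,0,0,0.6],[0,0,1,0,0.6],[0,0,1,0,0.6],[0,0,1,0,0.6],[0,0,0,0,0.6]])

```text
clock: 7.6
tool_pos: [0.5312, -0.1702, 0.0615]
orientation: [-0.002, -0.001, 1.0, 0.001]
ft_force: [-0.3, 0.9, -3.1]
grip_width: 0.0625
grasp_force: 29.0
```

Request:
apply_moves(steps=[[-0.1,-0.2,0.3,0,0.6],[0,0,0.1,0,0.6],[0,0,0,0,0.6],[0,0,0,0,0.8],[0,0,0,0,0.9],[0,0,0,0,1],[0,0,0,0,1],[0,0,0,0,1]])

```text
clock: 8.27
tool_pos: [0.5348, -0.1744, 0.0616]
orientation: [0.0, -0.001, 1.0, -0.0]
ft_force: [-0.9, -0.5, 0.2]
grip_width: 0.0852
grasp_force: 0.0
```

Request:
apply_moves(steps=[[0,0,-1,0,1],[0,0,-2,0,1],[0,0,-3,0,1],[0,0,-3,0,1],[0,0,-3,0,1],[0,0,-3,0,1],[0,0,0,0,1],[0,0,0,0,1]])

```text
clock: 8.93
tool_pos: [0.5362, -0.175, 0.215]
orientation: [0.003, -0.001, 1.0, -0.001]
ft_force: [0.6, -0.8, -0.8]
grip_width: 0.0854
grasp_force: 0.0
```

Run:
```python
from h import *
s=read_state();print(s['clock'],s['tool_pos'],s['orientation'])
p,W=wcloud()
q=near(W,(.533,-.1725),.1,.12,.06); print('jar',len(q),((q.min(0)+q.max(0))/2).round(4),np.ptp(q,axis=0).round(3))
q=near(W,(.48,.266),.09,.12); print('spice',len(q),((q.min(0)+q.max(0))/2).round(4),np.ptp(q,axis=0).round(3)) if len(q) else 0
m=(W[...,2]>.012)&(W[...,2]<.030)&(W[...,1]<0.05)&(W[...,1]>-.4)&(W[...,0]<.7)&(W[...,0]>.36)
cv2.imwrite('pics/m.png',m.astype(np.uint8)*255)
m=cv2.morphologyEx(m.astype(np.uint8),cv2.MORPH_OPEN,np.ones((5,5)))
n,l,st,c=cv2.connectedComponentsWithStats(m); k=1+st[1:,4].argmax(); w=W[l==k]
print('board',cv2.minAreaRect((w[:,:2]*1000).astype(np.float32)))
```

```text
8.9333 [ 0.5362008  -0.17497841  0.21495613] [ 2.78435994e-03 -6.11998655e-04  9.99995203e-01 -1.21093310e-03]
jar 3410 [ 0.5343 -0.1746  0.1053] [0.062 0.063 0.011]
spice 548 [0.4847 0.266  0.098 ] [0.045 0.046 0.016]
board ((534.3990478515625, -172.0711669921875), (360.75970458984375, 250.8709259033203), 83.20634460449219)
```

Request:
apply_moves(steps=[[1,3.8,0,0,1],[1,3.8,0,0,1],[1,3.8,0,0,1],[1,3.8,0,0,1],[1,3.8,0,0,1],[1,3.8,0,0,1],[1,3.8,0,0,1],[1,3.8,0,0,1],[1,3.8,0,0,1],[1,3.8,0,0,1],[1,3.8,0,0,1],[1,3.8,0,0,1]])

```text
clock: 9.98
tool_pos: [0.4121, 0.2829, 0.2096]
orientation: [-0.001, -0.001, 1.0, -0.001]
ft_force: [0.9, -0.4, -0.3]
grip_width: 0.0854
grasp_force: 0.0
```

Request:
apply_moves(steps=[[0.8,3.4,0,0,0.75],[0.8,3.4,0,0,0.75],[0,0,0,0,0.75],[0,0,0,0,0.75],[0,0,0,0,0.75]])

```text
clock: 10.4
tool_pos: [0.3971, 0.3489, 0.2097]
orientation: [-0.001, -0.001, 1.0, -0.001]
ft_force: [-0.7, -0.1, -1.2]
grip_width: 0.0642
grasp_force: 0.0
```

Run:
```python
from h import *
s=read_state();print(s['clock'],s['tool_pos'],s['grip_width'])
p,W=wcloud()
for n,xy,z in(('shaker',(.4,.35),.075),('mill',(.477,.405),.125),('can',(.412,.451),.1),('tin',(.397,.21),.06)):
    q=near(W,xy,z,H.get(n,.18),.045)
    if len(q): print(n,len(q),((q.min(0)+q.max(0))/2).round(4),np.ptp(q,axis=0).round(3))
cv2.imwrite('pics/w2.png',p[:,:,::-1])
```

```text
10.4 [0.39713766 0.34888745 0.20967811] 0.06423786304152612
shaker 848 [0.402  0.3512 0.0822] [0.034 0.033 0.014]
mill 1130 [0.4789 0.398  0.1473] [0.047 0.028 0.044]
can 2907 [0.4126 0.4529 0.1077] [0.062 0.059 0.015]
tin 1930 [0.3983 0.2105 0.066 ] [0.057 0.056 0.012]
```

View pics/w2.png

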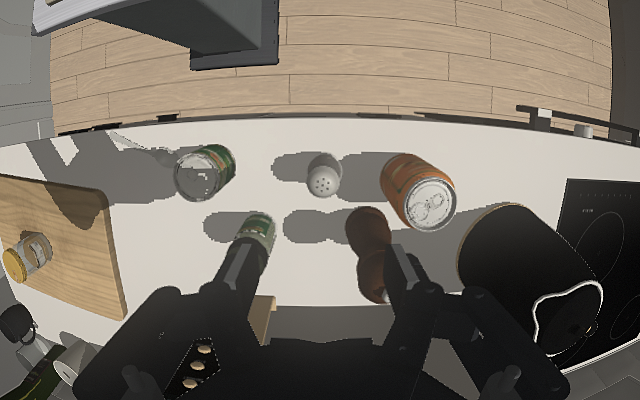

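The shaker is at wrist pixel (323,172), midway between the fingers (cols 240 and 400), with the can and mill clear of the path. I'll descend.

Request:
apply_moves(steps=[[-0.5,0.2,0,0,0.75],[0,0,3,0,0.75],[0,0,3,0,0.75],[0,0,3,0,0.75],[0,0,3,0,0.75],[0,0,2,0,0.75],[0,0,2,0,0.75],[0,0,2,0,0.75],[0,0,0,0,0.75],[0,0,0,0,0.75]])

```text
clock: 11.28
tool_pos: [0.4026, 0.35, 0.0303]
orientation: [-0.001, 0.0, 1.0, -0.001]
ft_force: [0.4, 0.1, 0.7]
grip_width: 0.0638
grasp_force: 0.0
```

Request:
apply_moves(steps=[[0,0,0,0,0.6],[0,0,0,0,0.5],[0,0,0,0,0.45],[0,0,0,0,0.4],[0,0,0,0,0.4],[0,0,0,0,0.4]])

```text
clock: 11.78
tool_pos: [0.4031, 0.3518, 0.0317]
orientation: [0.0, -0.001, 1.0, 0.0]
ft_force: [-0.2, 0.3, -0.3]
grip_width: 0.0337
grasp_force: 0.1
```

Request:
apply_moves(steps=[[0,0,0,0,0.3],[0,0,0,0,0.3],[0,0,0,0,0.25],[0,0,0,0,0.25]])

```text
clock: 12.12
tool_pos: [0.4033, 0.3518, 0.0318]
orientation: [0.0, -0.001, 1.0, 0.0]
ft_force: [0.3, -2.6, 5.1]
grip_width: 0.0315
grasp_force: 24.8
```

Request:
apply_moves(steps=[[0,0,0,0,0.2],[0,0,0,0,0.2],[0,0,-1,0,0.2],[0,0,-2,0,0.2],[0,0,-3,0,0.2],[0,0,-3,0,0.2],[0,0,-3,0,0.2],[0,0,-3,0,0.2],[0,0,0,0,0.2],[0,0,0,0,0.2]], force=30)

```text
clock: 12.95
tool_pos: [0.404, 0.3526, 0.1839]
orientation: [0.002, -0.001, 1.0, 0.001]
ft_force: [0.8, -0.5, -2.4]
grip_width: 0.0314
grasp_force: 30.2
```

Run:
```python
from h import *
s=read_state();print(s['clock'],s['tool_pos'],s['grip_width'],s['grasp_force'],s['ft_force'])
p,W=wcloud(); cv2.imwrite('pics/w3.png',p[100:400,130:530,::-1])
```

```text
12.95 [0.40400737 0.35258401 0.18392537] 0.03144039845358332 30.209213326997997 [ 0.76441085 -0.48996002 -2.35887839]
```

View pics/w3.png

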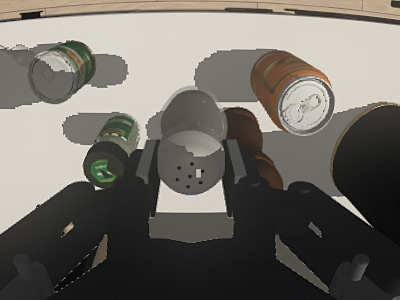

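The shaker is held upright between the fingers (crop pixel 190,160). Carrying it to the back right quarter.

Request:
apply_moves(steps=[[-1.1,-3.7,0,0,0.2],[-1.1,-3.7,0,0,0.2],[-1.1,-3.7,0,0,0.2],[-1.1,-3.7,0,0,0.2],[-1.1,-3.7,0,0,0.2],[-1.1,-3.7,0,0,0.2],[-1.1,-3.7,0,0,0.2],[-1.1,-3.7,0,0,0.2],[-1.1,-3.7,0,0,0.2],[-1.1,-3.7,0,0,0.2],[-1.1,-3.7,0,0,0.2],[-1.1,-3.7,0,0,0.2]])

```text
clock: 14.0
tool_pos: [0.5342, -0.0938, 0.1788]
orientation: [-0.002, -0.001, 1.0, 0.001]
ft_force: [1.0, 0.5, -1.7]
grip_width: 0.0312
grasp_force: 30.3
```

Request:
apply_moves(steps=[[-1.1,-3.7,0,0,0.2],[-1.1,-3.7,0,0,0.2],[-1.1,-3.7,0,0,0.2],[-1.1,-3.7,0,0,0.2],[-0.5,-2.9,0,0,0.2],[0,0,0,0,0.2],[0,0,0,0,0.2],[0,0,0,0,0.2]])

```text
clock: 14.67
tool_pos: [0.5835, -0.2683, 0.1789]
orientation: [-0.002, -0.0, 1.0, 0.001]
ft_force: [-0.1, 0.5, -1.0]
grip_width: 0.0317
grasp_force: 30.4
```

Request:
apply_moves(steps=[[-0.1,0,3,0,0.2],[0,0,3,0,0.2],[0,0,3,0,0.2],[0,0,2,0,0.2],[0,0,1,0,0.2],[0,0,0.3,0,0.2],[0,0,0,0,0.2],[0,0,0,0,0.2]])

```text
clock: 15.33
tool_pos: [0.5867, -0.2692, 0.06]
orientation: [0.001, -0.001, 1.0, -0.001]
ft_force: [0.9, -0.4, -2.2]
grip_width: 0.0316
grasp_force: 30.4
```

Request:
apply_moves(steps=[[0,0,0.3,0,0.2],[0,0,0.2,0,0.2],[0,0,0,0,0.2],[0,0,0,0,0.2]])

```text
clock: 15.67
tool_pos: [0.5858, -0.2694, 0.0537]
orientation: [0.0, -0.001, 1.0, -0.0]
ft_force: [-0.3, -0.4, -1.5]
grip_width: 0.0315
grasp_force: 30.4
```

Request:
apply_moves(steps=[[0,0,0.1,0,0.2],[0,0,0,0,0.4],[0,0,0,0,0.55],[0,0,0,0,0.65],[0,0,0,0,0.75],[0,0,0,0,0.75],[0,0,0,0,0.75]])

```text
clock: 16.25
tool_pos: [0.5856, -0.2692, 0.0521]
orientation: [-0.0, -0.001, 1.0, 0.0]
ft_force: [0.1, -0.4, 0.2]
grip_width: 0.064
grasp_force: 0.0
```

Request:
apply_moves(steps=[[0,0,-1,0,0.75],[0,0,-2,0,0.75],[0,0,-3,0,0.75],[0,0,-4,0,0.75],[0,0,-4,0,0.75],[0,0,-2,0,0.75],[0,0,0,0,0.75]])

```text
clock: 16.83
tool_pos: [0.5888, -0.2709, 0.2213]
orientation: [0.005, -0.001, 1.0, -0.003]
ft_force: [0.5, -1.6, 1.6]
grip_width: 0.0642
grasp_force: 0.0
```

Run:
```python
from h import *
s=read_state();print(s['clock'],s['tool_pos'])
p,W=wcloud()
for n,xy,z in(('shaker',(.585,-.269),.095),('jar',(.534,-.1725),.1)):
    q=near(W,xy,z,.12,.045)
    print(n,len(q),((q.min(0)+q.max(0))/2).round(4),np.ptp(q,axis=0).round(3))
```

```text
16.8333 [ 0.58878979 -0.2709299   0.22134326]
shaker 928 [ 0.5837 -0.2706  0.1034] [0.033 0.034 0.017]
jar 3188 [ 0.535  -0.1754  0.1056] [0.064 0.062 0.011]
```

Request:
apply_moves(steps=[[0.7,3.6,0,0,0.75],[0.7,3.6,0,0,0.75],[0.7,3.6,0,0,0.75],[0.7,3.6,0,0,0.75],[0.7,3.6,0,0,0.75],[0.7,3.6,0,0,0.75],[0.7,3.6,0,0,0.75],[0.7,3.6,0,0,0.75],[0.7,3.6,0,0,0.75],[0.7,3.6,0,0,0.75],[0.7,3.6,0,0,0.75],[0.7,3.6,0,0,0.75]])

```text
clock: 17.88
tool_pos: [0.4997, 0.1642, 0.2112]
orientation: [-0.001, -0.001, 1.0, -0.0]
ft_force: [0.9, 0.4, -0.2]
grip_width: 0.0639
grasp_force: 0.0
```

Request:
apply_moves(steps=[[0.7,3.6,0,0,0.75],[0.7,3.6,0,0,0.75],[0.7,3.4,0,0,0.75],[0,0,0,0,0.75],[0,0,0,0,0.75],[0,0,0,0,0.75]])

```text
clock: 18.38
tool_pos: [0.4794, 0.2683, 0.2112]
orientation: [-0.001, -0.001, 1.0, -0.001]
ft_force: [0.9, -0.9, -0.1]
grip_width: 0.0643
grasp_force: 0.0
```

Run:
```python
from h import *
s=read_state();print(s['clock'],s['tool_pos'])
p,W=wcloud()
for n,xy,z in(('spice',(.483,.2665),.09),('mill',(.477,.405),.123)):
    q=near(W,xy,z,z+.04,.045)
    print(n,len(q),((q.min(0)+q.max(0))/2).round(4),np.ptp(q,axis=0).round(3))
```

```text
18.3833 [0.47940427 0.26828998 0.21123058]
spice 1775 [0.4835 0.2677 0.0981] [0.045 0.045 0.016]
mill 2049 [0.4796 0.4062 0.1432] [0.049 0.046 0.039]
```

Request:
apply_moves(steps=[[-0.4,-0.1,0,0,0.75],[0,0,3,0,0.75],[0,0,3,0,0.75],[0,0,3,0,0.75],[0,0,3,0,0.75],[0,0,2,0,0.75],[0,0,2,0,0.75],[0,0,0.6,0,0.75],[0,0,0,0,0.75],[0,0,0,0,0.75]])

```text
clock: 19.27
tool_pos: [0.4846, 0.2671, 0.0468]
orientation: [0.0, -0.0, 1.0, 0.0]
ft_force: [0.6, -0.2, -0.4]
grip_width: 0.0638
grasp_force: 0.0
```

Request:
apply_moves(steps=[[0,0,0,0,0.6],[0,0,0,0,0.55],[0,0,0,0,0.5],[0,0,0,0,0.45],[0,0,0,0,0.4],[0,0,0,0,0.4],[0,0,0,0,0.4]])

```text
clock: 19.85
tool_pos: [0.4855, 0.2681, 0.0483]
orientation: [0.002, -0.001, 1.0, 0.0]
ft_force: [-0.5, -1.2, 6.2]
grip_width: 0.0442
grasp_force: 30.4
```

Request:
apply_moves(steps=[[0,0,-1,0,0.4],[0,0,-2,0,0.4],[0,0,-3,0,0.4],[0,0,-3,0,0.4],[0,0,-3,0,0.4],[0,0,-2,0,0.4],[0,0,0,0,0.4],[0.1,-3.5,0,0,0.4],[0.1,-3.5,0,0,0.4],[0.1,-3.5,0,0,0.4],[0.1,-3.5,0,0,0.4],[0.1,-3.5,0,0,0.4]])

```text
clock: 20.85
tool_pos: [0.4784, 0.0914, 0.186]
orientation: [-0.0, -0.001, 1.0, 0.0]
ft_force: [0.6, -0.2, -0.5]
grip_width: 0.0438
grasp_force: 31.0
```

Request:
apply_moves(steps=[[0.2,-3.5,0,0,0.4],[0.2,-3.5,0,0,0.4],[0.2,-3.5,0,0,0.4],[0.2,-3.5,0,0,0.4],[0.2,-3.5,0,0,0.4],[0.2,-3.5,0,0,0.4],[0.2,-3.5,0,0,0.4],[0.2,-3.5,0,0,0.4],[0.2,-3.5,0,0,0.4],[0,-3,0,0,0.4],[0,0,0,0,0.4],[0,0,0,0,0.4]])

```text
clock: 21.85
tool_pos: [0.4609, -0.2535, 0.1858]
orientation: [-0.0, 0.001, 1.0, 0.0]
ft_force: [0.5, 0.3, -1.2]
grip_width: 0.0441
grasp_force: 31.1
```

Request:
apply_moves(steps=[[0,0,3,0,0.4],[0,0,3,0,0.4],[0,0,3,0,0.4],[0,0,1.5,0,0.4],[0,0,0.5,0,0.4],[0,0,0,0,0.4],[0,0,0,0,0.4]])

```text
clock: 22.43
tool_pos: [0.4622, -0.252, 0.0772]
orientation: [0.0, -0.001, 1.0, -0.0]
ft_force: [-0.1, 0.0, 0.3]
grip_width: 0.044
grasp_force: 31.2
```

Request:
apply_moves(steps=[[0,-0.1,0.3,0,0.4],[0,0,0.2,0,0.4],[0,0,0.2,0,0.4],[0,0,0,0,0.4],[0,0,0,0,0.55],[0,0,0,0,0.65],[0,0,0,0,0.75],[0,0,0,0,0.75],[0,0,0,0,0.75]])

```text
clock: 23.18
tool_pos: [0.4615, -0.2533, 0.0691]
orientation: [-0.0, -0.001, 1.0, 0.0]
ft_force: [-0.8, -0.1, 0.3]
grip_width: 0.0635
grasp_force: 0.0
```

Request:
apply_moves(steps=[[0,0,-1,0,0.75],[0,0,-2,0,0.75],[0,0,-3,0,0.75],[0,0,-3,0,0.75],[0,0,-3,0,0.75],[0,0,-2,0,0.75],[0,0,0,0,1],[0,0,0,0,1]])

```text
clock: 23.85
tool_pos: [0.4626, -0.254, 0.2117]
orientation: [0.002, -0.001, 1.0, -0.001]
ft_force: [-0.8, 0.3, -0.2]
grip_width: 0.0849
grasp_force: 0.0
```

Run:
```python
from h import *
s=read_state();print(s['clock'],s['tool_pos'])
p,W=wcloud()
for n,xy,z in(('spice',(.461,-.254),.11),('jar',(.534,-.1725),.1)):
    q=near(W,xy,z,.14,.045)
    print(n,len(q),((q.min(0)+q.max(0))/2).round(4),np.ptp(q,axis=0).round(3))
```

```text
23.85 [ 0.46261732 -0.25402911  0.2117302 ]
spice 2091 [ 0.4603 -0.2543  0.119 ] [0.045 0.045 0.018]
jar 2243 [ 0.534  -0.1749  0.1052] [0.063 0.063 0.01 ]
```

Request:
apply_moves(steps=[[0.5,3.6,0,0,1],[0.5,3.6,0,0,1],[0.5,3.6,0,0,1],[0.5,3.6,0,0,1],[0.5,3.6,0,0,1],[0.5,3.6,0,0,1],[0.5,3.6,0,0,1],[0.5,3.6,0,0,1],[0.5,3.6,0,0,1],[0.5,3.6,0,0,1],[0.5,3.6,0,0,1],[0.5,3.6,0,0,1]])

```text
clock: 24.9
tool_pos: [0.3995, 0.18, 0.2077]
orientation: [-0.001, -0.001, 1.0, -0.0]
ft_force: [-0.1, 0.1, 0.2]
grip_width: 0.0854
grasp_force: 0.0
```

Request:
apply_moves(steps=[[0.4,3.2,0,0,1],[0,0,0,0,1],[0,0,3,0,1],[0,0,3,0,1],[0,0,3,0,1],[0,0,0,0,1],[0,0,0,0,1]])

```text
clock: 25.48
tool_pos: [0.3948, 0.2094, 0.1169]
orientation: [-0.003, -0.001, 1.0, -0.001]
ft_force: [0.7, 0.3, 0.2]
grip_width: 0.0851
grasp_force: 0.0
```

Request:
apply_moves(steps=[[-0.3,0.1,3,0,1],[0,0,3,0,1],[0,0,2.5,0,1],[0,0,0,0,1],[0,0,0,0,1],[0,0,0,0,0.8],[0,0,0,0,0.7],[0,0,0,0,0.65],[0,0,0,0,0.6],[0,0,0,0,0.55],[0,0,0,0,0.55],[0,0,0,0,0.55]])

```text
clock: 26.48
tool_pos: [0.4034, 0.2097, 0.0387]
orientation: [0.003, -0.001, 1.0, -0.002]
ft_force: [-5.7, -17.7, 28.5]
grip_width: 0.047
grasp_force: 14.2
```

Width 47 mm is below the tin's 57 mm and there is upward force, so the grasp is slipping. I'll reopen, rise and look.

Request:
apply_moves(steps=[[0,0,0,0,0.8],[0,0,0,0,1],[0,0,0,0,1],[0,0,0,0,1],[0,0,-3,0,1],[0,0,-3,0,1],[0,0,-3,0,1],[0,0,0,0,1],[0,0,0,0,1]])

```text
clock: 27.23
tool_pos: [0.4017, 0.2124, 0.1264]
orientation: [0.002, -0.001, 1.0, 0.001]
ft_force: [-0.2, -1.4, -0.1]
grip_width: 0.0854
grasp_force: 0.0
```

Run:
```python
from h import *
s=read_state();print(s['clock'],s['tool_pos'],s['grip_width'],s['ft_force'])
p,W=wcloud()
q=near(W,(.398,.2105),.06,.08,.05)
print('tin',len(q),((q.min(0)+q.max(0))/2).round(4),np.ptp(q,axis=0).round(3),q[:,2].max())
cv2.imwrite('pics/w4.png',p[100:400,130:530,::-1])
```

```text
27.2333 [0.40165852 0.21242654 0.12643645] 0.08540734705646467 [-0.19700115 -1.39532931 -0.12883508]
tin 4087 [0.3988 0.2099 0.0664] [0.058 0.056 0.013] 0.07279461276587143
```

View pics/w4.png

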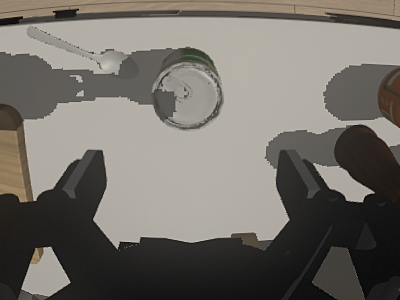

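Tin is upright at crop pixel (190,95). The open pads sit higher than the TCP suggests, so I'll grasp lower this time.

Request:
apply_moves(steps=[[0.2,-0.2,3,0,1],[0,0,3,0,1],[0,0,2,0,1],[0,0,2,0,1],[0,0,1,0,1],[0,0,0.2,0,1],[0,0,0,0,1],[0,0,0,0,1]], force=25)

```text
clock: 27.95
tool_pos: [0.3985, 0.2097, 0.0128]
orientation: [0.0, -0.001, 1.0, 0.0]
ft_force: [0.4, 0.1, 0.3]
grip_width: 0.0852
grasp_force: 0.0
```

Request:
apply_moves(steps=[[0,0,0,0,0.85],[0,0,0,0,0.75],[0,0,0,0,0.7],[0,0,0,0,0.65],[0,0,0,0,0.6],[0,0,0,0,0.6]])

```text
clock: 28.45
tool_pos: [0.3988, 0.2099, 0.0133]
orientation: [0.001, -0.001, 1.0, 0.0]
ft_force: [-2.2, -0.2, 6.1]
grip_width: 0.0567
grasp_force: 26.2
```

Request:
apply_moves(steps=[[0,0,0,0,0.55],[0,0,-1,0,0.55],[0,0,-2,0,0.55],[0,0,-3,0,0.55],[-1.1,-3.6,0,0,0.55],[-1.1,-3.6,0,0,0.55],[-1.1,-3.6,0,0,0.55],[-1.1,-3.6,0,0,0.55],[-1,-3.6,0,0,0.55],[-1,-3.6,0,0,0.55],[-1,-3.5,0,0,0.55],[-1,-3.4,0,0,0.55]])

```text
clock: 29.45
tool_pos: [0.4826, -0.0774, 0.073]
orientation: [0.0, -0.0, 1.0, -0.0]
ft_force: [1.2, 1.1, -0.9]
grip_width: 0.0564
grasp_force: 27.8
```

Request:
apply_moves(steps=[[0,0,0,0,0.55],[0,0,0,0,0.55],[0,0,2,0,0.55],[0,0,1,0,0.55],[0,0,0,0,0.55],[0,0,0,0,0.55]])

```text
clock: 29.95
tool_pos: [0.4811, -0.0742, 0.0414]
orientation: [-0.001, -0.001, 1.0, 0.0]
ft_force: [0.9, -0.4, -1.1]
grip_width: 0.0562
grasp_force: 27.9
```

Request:
apply_moves(steps=[[-0.2,-0.1,0.3,0,0.55],[0,0,0.2,0,0.55],[0,0,0.1,0,0.55],[0,0,0,0,0.55],[0,0,0,0,0.75],[0,0,0,0,0.85],[0,0,0,0,1],[0,0,0,0,1],[0,0,0,0,1]])

```text
clock: 30.7
tool_pos: [0.4846, -0.0764, 0.0364]
orientation: [0.0, -0.001, 1.0, -0.0]
ft_force: [0.3, -0.9, -0.4]
grip_width: 0.0854
grasp_force: 0.0
```

Request:
apply_moves(steps=[[0,0,-1,0,1],[0,0,-2,0,1],[0,0,-3,0,1],[0,0,-3,0,1],[0,0,-3,0,1],[0,0,-3,0,1],[0,0,-3,0,1],[0,0,0,0,1],[0,0,0,0,1]])

```text
clock: 31.45
tool_pos: [0.486, -0.0767, 0.2196]
orientation: [0.003, -0.001, 1.0, -0.001]
ft_force: [0.1, -0.3, -0.2]
grip_width: 0.0853
grasp_force: 0.0
```

Run:
```python
from h import *
s=read_state();print(s['clock'],s['tool_pos'])
p,W=wcloud()
for n,xy,z in(('tin',(.483,-.0755),.08),('jar',(.534,-.1725),.1)):
    q=near(W,xy,z,.14,.045)
    print(n,len(q),((q.min(0)+q.max(0))/2).round(4),np.ptp(q,axis=0).round(3))
```

```text
31.45 [ 0.48600004 -0.07673516  0.21959206]
tin 2511 [ 0.4843 -0.0759  0.0872] [0.057 0.057 0.014]
jar 2559 [ 0.5338 -0.174   0.1053] [0.063 0.064 0.011]
```

Request:
apply_moves(steps=[[0.1,3.7,-0.2,0,0.85],[0.1,3.7,0,0,0.85],[0.1,3.7,0,0,0.85],[0.1,3.7,0,0,0.85],[0.1,3.7,0,0,0.85],[0,3.7,0,0,0.85],[0,3.7,0,0,0.85],[0,3.7,0,0,0.85],[0,3.7,0,0,0.85],[0,3.7,0,0,0.85],[0,3.7,0,0,0.85],[0,3.7,0,0,0.85]])

```text
clock: 32.5
tool_pos: [0.4775, 0.369, 0.2162]
orientation: [-0.001, -0.001, 1.0, -0.001]
ft_force: [0.4, -0.3, 0.3]
grip_width: 0.0726
grasp_force: 0.0
```

Request:
apply_moves(steps=[[0,3.7,0,0,0.85],[0,0,0,0,0.85],[0,0,0,0,0.85],[0,0,0,0,0.85]])

```text
clock: 32.83
tool_pos: [0.478, 0.404, 0.2164]
orientation: [-0.001, -0.001, 1.0, -0.001]
ft_force: [-0.8, 0.1, 0.2]
grip_width: 0.0723
grasp_force: 0.0
```

Run:
```python
from h import *
s=read_state();print(s['clock'],s['tool_pos'])
p,W=wcloud()
q=near(W,(.479,.4062),.123,.16,.045); print('mill',len(q),((q.min(0)+q.max(0))/2).round(4),np.ptp(q,axis=0).round(3))
q=near(W,(.412,.451),.1,.12,.045); print('can',len(q),((q.min(0)+q.max(0))/2).round(4),np.ptp(q,axis=0).round(3))
p,W=cloud('side'); w=W.reshape(-1,3); m=(abs(w[:,0]-.48)<.06)&(w[:,1]>.46)&(w[:,1]<.7)&(w[:,2]>.12)&(w[:,2]<.2)
print('kettle min y',np.percentile(w[m],1,axis=0),m.sum())
```

```text
32.8333 [0.47802548 0.40395569 0.2163931 ]
mill 2430 [0.4798 0.4081 0.1441] [0.048 0.049 0.029]
can 3486 [0.4142 0.4551 0.1079] [0.065 0.063 0.016]
kettle min y [0.46168195 0.56057623 0.12070308] 3700
```

Request:
apply_moves(steps=[[-0.2,0.3,0,0,0.85],[0,0,3,0,0.85],[0,0,3,0,0.85],[0,0,2,0,0.85],[0,0,2,0,0.85],[0,0,0.4,0,0.85],[0,0,0,0,0.85],[0,0,0,0,0.85]], force=30)

```text
clock: 33.6
tool_pos: [0.4815, 0.4075, 0.1154]
orientation: [0.0, -0.0, 1.0, 0.0]
ft_force: [-0.1, 0.1, 0.3]
grip_width: 0.0726
grasp_force: 0.0
```

Request:
apply_moves(steps=[[0,0,0,0,0.7],[0,0,0,0,0.65],[0,0,0,0,0.6],[0,0,0,0,0.55],[0,0,0,0,0.5],[0,0,0,0,0.5],[0,0,0,0,0.5]])

```text
clock: 34.18
tool_pos: [0.4808, 0.4077, 0.1143]
orientation: [0.0, -0.001, 1.0, 0.0]
ft_force: [-0.1, -0.6, -0.0]
grip_width: 0.0429
grasp_force: 0.0
```

Closed to 43 mm with no contact on the 48 mm head; I'll look before going on.

Run:
```python
from h import *
s=read_state();print(s['clock'],s['tool_pos'],s['grip_width'],s['grasp_force'])
p,W=wcloud(); a=p[130:400,170:490,::-1]
p,_=cloud('side'); b=p[140:300,200:390,::-1]
a=cv2.resize(a,(480,405)); b=cv2.resize(b,(320,270))
c=np.zeros((405,800,3),np.uint8); c[:,:480]=a; c[:270,480:]=b
cv2.imwrite('pics/w5.png',c)
```

```text
34.1833 [0.48080424 0.40771743 0.11425096] 0.04291532252489732 0.0
```

View pics/w5.png

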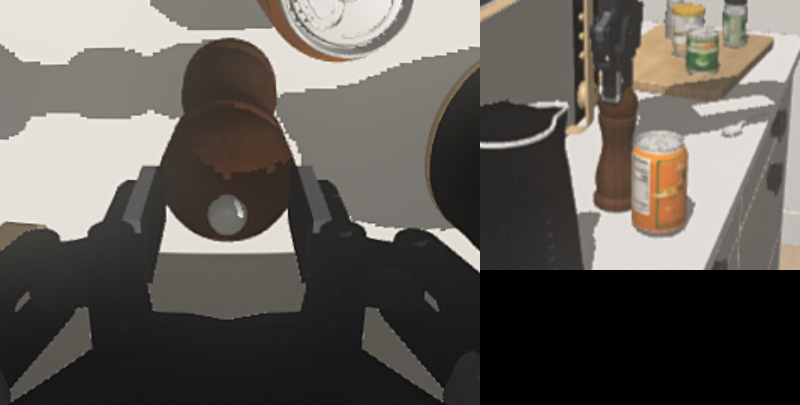

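The head is between the fingers, but their tips only reach its upper half (side inset row ~97): the true tips are about 2 cm above the reported TCP. I'll reopen, lower by 2.3 cm and close again.

Request:
apply_moves(steps=[[0,0,0,0,0.85],[0,0,0,0,0.85],[0,0,0,0,0.85],[0,0,1,0,0.85],[0,0,1,0,0.85],[0,0,0.3,0,0.85],[0,0,0,0,0.85],[0,0,0,0,0.7],[0,0,0,0,0.65],[0,0,0,0,0.6],[0,0,0,0,0.55],[0,0,0,0,0.5]])

```text
clock: 35.28
tool_pos: [0.4813, 0.4081, 0.0921]
orientation: [0.001, -0.001, 1.0, 0.0]
ft_force: [-0.7, -0.4, 3.9]
grip_width: 0.0472
grasp_force: 30.4
```

Request:
apply_moves(steps=[[0,0,0,0,0.5],[0,0,0,0,0.45],[0,0,0,0,0.45],[0,0,0,0,0.45]])

```text
clock: 35.62
tool_pos: [0.4812, 0.4081, 0.0921]
orientation: [0.001, -0.001, 1.0, 0.0]
ft_force: [-1.1, -0.4, 5.2]
grip_width: 0.0471
grasp_force: 30.6
```

Request:
apply_moves(steps=[[0,0,0,0,0.45],[0,0,-1,0,0.45],[0,0,-2,0,0.45],[0,0,-2,0,0.45],[0,0,-2,0,0.45],[0,0,-2,0,0.45],[0,0,-2,0,0.45],[0,0,-2,0,0.45],[0,0,0,0,0.45],[0,-1.5,0,0,0.45],[0,-3,0,0,0.45],[0,-3,0,0,0.45]], force=40)

```text
clock: 36.62
tool_pos: [0.4799, 0.3321, 0.2193]
orientation: [-0.001, -0.002, 1.0, -0.001]
ft_force: [0.3, -0.0, -2.1]
grip_width: 0.0465
grasp_force: 41.6
```

Request:
apply_moves(steps=[[0,-3,0,0,0.45],[0,-3,0,0,0.45],[0,-3,0,0,0.45],[0,-3,0,0,0.45],[0,-3,0,0,0.45],[0,-3,0,0,0.45],[0,-3,0,0,0.45],[0,-3,0,0,0.45],[0,-1.5,0,0,0.45],[0,0,0,0,0.45]])

```text
clock: 37.45
tool_pos: [0.4805, 0.0746, 0.2198]
orientation: [-0.001, 0.001, 1.0, -0.001]
ft_force: [0.5, 0.8, -1.7]
grip_width: 0.0467
grasp_force: 41.8
```

Request:
apply_moves(steps=[[-1,-2,0,0,0.45],[-2,-2.5,0,0,0.45],[-2,-2.5,0,0,0.45],[-2,-2.5,0,0,0.45],[-2,-2.5,0,0,0.45],[-2,-2.5,0,0,0.45],[-1.7,-2,0,0,0.45],[0,0,0,0,0.45],[0,0,0,0,0.45],[0,0,0,0,0.45]])

```text
clock: 38.28
tool_pos: [0.6079, -0.0862, 0.2198]
orientation: [-0.001, -0.001, 1.0, 0.0]
ft_force: [-0.5, 0.2, -2.5]
grip_width: 0.0469
grasp_force: 42.0
```

Request:
apply_moves(steps=[[0,0,2,0,0.45],[0,0,2,0,0.45],[0,0,2,0,0.45],[0,0,2,0,0.45],[0,0,1,0,0.45],[0,0,0.5,0,0.45],[0,0,0,0,0.45],[0,0,0,0,0.45]])

```text
clock: 38.95
tool_pos: [0.6088, -0.0868, 0.1272]
orientation: [0.001, -0.001, 1.0, -0.0]
ft_force: [0.1, 0.2, -1.7]
grip_width: 0.0464
grasp_force: 42.0
```

Request:
apply_moves(steps=[[0,-0.3,0.4,0,0.45],[0,0,0.3,0,0.45],[0,0,0.3,0,0.45],[0,0,0.2,0,0.45],[0,0,0,0,0.45],[0,0,0,0,0.45]])

```text
clock: 39.45
tool_pos: [0.6084, -0.0902, 0.1142]
orientation: [-0.0, -0.001, 1.0, 0.0]
ft_force: [-1.0, 0.8, -1.9]
grip_width: 0.0462
grasp_force: 42.0
```

Request:
apply_moves(steps=[[0,0,0.1,0,0.45],[0,0,0.1,0,0.45],[0,0,0,0,0.45],[0,0,0,0,0.45]])

```text
clock: 39.78
tool_pos: [0.6095, -0.0903, 0.114]
orientation: [0.001, -0.001, 1.0, -0.0]
ft_force: [-0.6, 0.5, 6.6]
grip_width: 0.0466
grasp_force: 42.6
```

Contact (6.6 N up): the mill stands on the board. I'll release and rise.

Request:
apply_moves(steps=[[0,0,0,0,0.58],[0,0,0,0,0.65],[0,0,0,0,0.75],[0,0,0,0,0.9],[0,0,0,0,0.9],[0,0,0,0,0.9]])

```text
clock: 40.28
tool_pos: [0.6083, -0.0901, 0.112]
orientation: [-0.0, -0.001, 1.0, 0.0]
ft_force: [-1.0, 0.2, -0.6]
grip_width: 0.0768
grasp_force: 0.0
```

Request:
apply_moves(steps=[[0,0,-1,0,0.9],[0,0,-2,0,0.9],[0,0,-3,0,0.9],[0,0,-3,0,0.9],[0,0,-2,0,0.9],[0,0,0,0,0.9],[3,0,0,0,0.9],[3,0,0,0,0.9],[3,0,0,0,0.9],[3,0,0,0,0.9],[0,0,0,0,0.9],[0,0,0,0,0.9]])

```text
clock: 41.28
tool_pos: [0.4873, -0.0903, 0.2225]
orientation: [0.0, -0.0, 1.0, -0.0]
ft_force: [1.0, -0.0, 1.0]
grip_width: 0.0768
grasp_force: 0.0
```

Run:
```python
from h import *
s=read_state();print(s['clock'],s['tool_pos'],s['ft_force'])
p,W=wcloud(); cv2.imwrite('pics/w6.png',p[:,:,::-1])
pt,T=cloud('top')
c=np.array([.534,-.1722]);a=-.1195;Rb=np.array([[np.cos(a),np.sin(a)],[-np.sin(a),np.cos(a)]])
for n,xy,z,g in(('jar',(.534,-.1725),.1,(0,0)),('mill',(.608,-.0905),.15,(.0625,.09)),('shaker',(.585,-.27),.095,(.0625,-.09)),('tin',(.484,-.0755),.085,(-.0625,.09)),('spice',(.461,-.254),.11,(-.0625,-.09)),('can',(.413,.4525),.1,None)):
    for X in(W,T):
        q=near(X,xy,z,z+.035,.04)
        if len(q)<50: continue
        m=(q.min(0)+q.max(0))/2
        print(n,len(q),m.round(4),np.ptp(q,axis=0).round(3), 'err mm',((Rb@(m[:2]-c)-g)*1000).round(1) if g else '')
```

```text
41.2833 [ 0.48734275 -0.09027848  0.22247203] [ 0.96885174 -0.02410759  0.99759412]
jar 2586 [ 0.5343 -0.1738  0.1052] [0.063 0.063 0.01 ] err mm [ 0.5 -1.6]
mill 1799 [ 0.603  -0.0896  0.1672] [0.041 0.049 0.034] err mm [-3.8  0.3]
mill 376 [ 0.6064 -0.0898  0.1673] [0.049 0.05  0.033] err mm [-0.4  0.4]
shaker 529 [ 0.583  -0.2685  0.1029] [0.033 0.031 0.016] err mm [-2.3  0.2]
tin 2395 [ 0.4846 -0.076   0.0897] [0.056 0.056 0.009] err mm [ 2.  -0.3]
tin 463 [ 0.4827 -0.0754  0.0918] [0.054 0.055 0.013] err mm [ 0.1 -0. ]
spice 1585 [ 0.4604 -0.2535  0.1193] [0.045 0.045 0.018] err mm [-0.9  0.5]
spice 339 [ 0.459  -0.2541  0.1219] [0.044 0.044 0.022] err mm [-2.2 -0.3]
can 633 [0.4126 0.4537 0.1106] [0.065 0.064 0.021] err mm
```

View pics/w6.png

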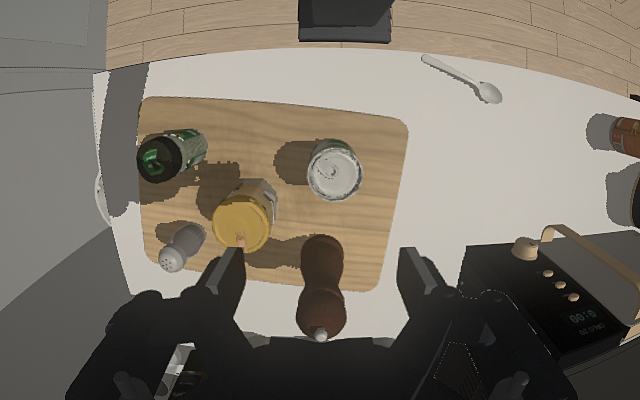

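All five stand upright in their places: mill (320,300), jar (242,222), shaker (180,250), tin (333,170) and spice jar (170,155). Errors are under 4 mm, and the gripper touches nothing.

```bash
python3 -c "
from plant import *
print(hand_in())"
```

```text
the job is handed in; nothing more can be done
None
```

The job is handed in: all five condiments stand upright within about 4 mm of their places by my last camera measurement, the drinks can has not moved, and it took about 41 s of the 141 s (no verdict came back).

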